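# Dose one row of graining balls from the tilting tray

## Task

Bring the brown bowl that stands nearest the blue tilting tray, on the open worktop, to stand under the lip of that tray, then press its red paddle down just far enough that the three steel balls of the front row roll over the lip into the bowl while the three behind the ridge stay in the tray. Let the tray come back level and leave the bowl standing upright on the worktop with its three balls. No ball may fall onto the worktop, and the ink jar and the red tin stay where they are.

Things in the scene. Friction and masses are not known exactly. Their poses are not given: they have to be found in the camera images.
- stand: Fixed grey stand of the tilting tray; base plate 105 x 130 mm. Origin on the worktop, directly below the hinge axis. Its -x axis points out under the tray's lip, towards where the bowl must stand; +y towards the side that carries the red paddle. The grey front panel is 12 mm in front of the hinge axis (local x = -0.012) and 98 mm high; hinge axis 135 mm above the worktop; cheeks (at local y = +-0.054) and tray side walls rise to about 171 mm.
- tray (a joint): Tilt of the blue tray, rad. 0 = level, resting against its stop; grows as the lip side goes down, up to 0.8. A spring and damper bring it back to 0 when it is let go (about 4 to 7 N at the paddle). The front row rolls off over the lip at about 0.2 to 0.25; at 0.35 it leaves within a second; the rear row stays behind its ridge up to 0.5 and spills at about 0.55.
- paddle (a point): Centre of the upper face of the red plastic press paddle, 50 (along stand x) x 40 (along stand y) x 8 mm, on an arm at the tray's side. Lies 65 mm in front of the hinge axis and 115 mm to the side (stand +y), 151 mm above the worktop when level. Pressing it straight down 14 mm tilts the tray about 0.2 rad, 24 mm about 0.38 rad, 34 mm about 0.55 rad; it then also slides a few mm under the finger.
- lip (a point): Middle of the tray's front edge, over which the balls leave, 56 mm in front of the hinge axis, 152 mm above the worktop when level. The blue tray is 92 mm long, 92 mm wide, with three lanes from lip to back; each lane holds two 22 mm balls, one in the shallow trough next to the lip (front row), one behind a ridge (rear row).
- drop_spot (a point): Point on the worktop in front of the stand, 105 mm from below the hinge axis (stand local x = -0.105). The balls fall between it and the stand, within about 50 mm of it; the bowl centred here catches them all.
- bowl_middle (a point): Brown glazed bowl on the open worktop (not the one among the clutter far to the right) with a slightly chipped rim, open, flaring, loose, 0.52 kg. 168 mm across the rim, 88 mm high, wall near the rim about 8 to 15 mm thick, centre line of the rim about 75 mm from the axis, inner floor about 12 mm up. This point is on its axis, half-way up (44 mm). It can be taken by the rim from above, one finger inside; its rim passes under the level or tilted tray.
- ink_jar_middle (a point): Small dark glass ink jar with a tin lid, 62 mm across, 54 mm high; a bystander. Point at its centre.
- red_tin_middle (a point): Flat red ink tin with a grey lid, 67 mm across, 46 mm high; a bystander. Point at its centre.
- front_ball_1_center (a point): Centre of a bright steel ball, 22 mm diameter, 44 g, at the start in the front row of the tray, outer (away from the paddle) lane.
- front_ball_2_center (a point): Centre of a bright steel ball, 22 mm diameter, 44 g, at the start in the front row of the tray, middle lane.
- front_ball_3_center (a point): Centre of a bright steel ball, 22 mm diameter, 44 g, at the start in the front row of the tray, paddle-side lane.
- rear_ball_1_center (a point): Centre of a bright steel ball, 22 mm diameter, 44 g, at the start in the rear row of the tray, outer (away from the paddle) lane.
- rear_ball_1_seat (a point): Where that rear ball's centre lies in the tray (moves with the tray), outer (away from the paddle) lane.
- rear_ball_2_center (a point): Centre of a bright steel ball, 22 mm diameter, 44 g, at the start in the rear row of the tray, middle lane.
- rear_ball_2_seat (a point): Where that rear ball's centre lies in the tray (moves with the tray), middle lane.
- rear_ball_3_center (a point): Centre of a bright steel ball, 22 mm diameter, 44 g, at the start in the rear row of the tray, paddle-side lane.
- rear_ball_3_seat (a point): Where that rear ball's centre lies in the tray (moves with the tray), paddle-side lane.
- bowl: The same brown bowl; origin at the centre of its underside, z up its axis.

How it is judged:
By the outcome, as a careful person would: the job done as asked, in the order asked, and still so for the second after the job is handed in, with the robot touching nothing.
It also fails if it takes over 53 s, if anything falls off the work surface, if the arm or the gripper's body presses on something with over 40 N, if the wrist force passes 120 N, or if a joint passes its speed limit or range.

## Robot

A 6-joint arm with a two-finger parallel gripper is mounted at the origin on a cart in front of the work surface, level with it; the furniture and walls round the work are solid. World frame = base frame: x ahead of the robot, y to its left, z up, the work surface at z = 0. Lengths are in m, angles in rad, forces in N, time in s.
With the tool pointing down it reaches from about 0.3 to 0.775 m from the base axis. Payload 14.6 kg.
Tool frame: the origin (TCP) lies on the centre line of the jaws, within the pads' length; the fingertips stand 14 mm ahead of it and the grasp point (between the pads) lies 5 mm behind it; x points along the fingers, y is the direction in which the jaws open and shut, and the axes are right-handed (so a half turn about x gives the same grasp; the last joint's range is limited). The gripper opens to 94 mm and grips with 3 to 60 N. Pads are 16 mm wide; open, the fingers measure 119 mm over their backs; the gripper's body (75 mm by 177 mm) begins 78 mm behind the grasp point.
Start: joints at [-1.288, 0.3, 1.521, -0, 1.321, -0.067], TCP at [0.188, -0.517, 0.219] pointing down, gripper open.
Joint ranges: [-3.03, 3.03], [-0.79, 2.21], [0.23, 2.52], [-1.04, 4.18], [0, 3.07], [-2.55, 2.55]. Speed limits (rad/s): [2.22, 2.22, 2.57, 3.14, 3.14, 3.14].

## Interface

Orientations are given as [roll, pitch, yaw] about the fixed x, y, z axes, in that order (R = Rz(yaw) Ry(pitch) Rx(roll)).
In Python, from station import * gives the robot as it stands. The module is installed in compiled form; this text tells all that it offers.
- The arm moves only by the shell command python3 -m handwheel 'ROWS' [FORCE]. ROWS is JSON, a list of rows, each a list of 3 entries, a list of its own where there are three numbers: the shift along the tool's x, y, z in mm, then the turn about the tool's x in rad, then the gripper command: -1 is fully open, 1 is shut, values between are in proportion. In form: [[[dx, dy, dz], spin, gripper], ...]. A call has exactly 5 rows; each row is the pose to reach, as a shift and turn from the pose measured when the call began, along the tool's axes at that moment; what a row does not reach only later rows make up. A row lasts 1/10 s, in which the tool goes at most 50 mm and 8.59 degrees, less where a joint would pass 70% of its speed; a pose out of reach is approached as far as the arm can. A call with a gripper value outside its range is refused whole. The fingers move at their own pace and stop on an object; FORCE is the grip in N (left out, the last holds). Time passes only in rows, so rows that repeat a pose let the fingers close, or fill a call up. It gives the time, the measured TCP pose, the force and the opening at its end, in the units of the state.
- get_obs(): the state, without advancing time (a new reading comes with each control period).
- camera(name): name is "scene" or "top"; returns (picture, depth): 384x512x3 uint8, blue, green, red; 384x512 float32, m along the optical axis (not along the pixel's ray), 0 where there is no reading.
- camera_info(name): a dict with "fx", "fy", "cx", "cy" (pixels), "extrinsics" (4x4, takes a point from camera to world coordinates). Camera axes: x right, y down, z forward; pixel columns grow to the right and rows downward; lengths in m; the calibration is good to about 2 mm. A picture is of the moment at which its call begins. camera_info takes no time and is no camera call.
- hand_in(): hands the job in, once; it reports no verdict.
The state is a dict: "time_s": time; "qpos": joint angles; "joint_vel": joint speeds; "tau": joint torques, N m; "ee_pos": TCP position; "eef_rot": TCP orientation; "force": force on the tool from outside, world axes, zero at the start; "moment": the same for the moment, N m; "grip_width": finger opening in m.
Only numpy, scipy, OpenCV 4.12 (cv2) and the standard library are available. Lean on these libraries where they do the work, as an engineer would, in place of code of your own. Each camera call takes 0.05 s, during which the arm holds its last target. There are 200 camera calls.

## Working session

There is one attempt and no reset: what is moved stays moved. The work goes in short steps, Python scripts to look and compute and a shell command to move; the robot and the scene stay as the last step left them, time stands still between calls to the robot, and variables do not carry over. Pictures are saved under pics/ and viewed, about 8 in all and at most 12, crops included, and the job is handed in when it is done.

```bash
mkdir -p pics; cat > h.py <<'E'
from station import *
import numpy as np, cv2
def grab(n,tag):
    im,d=camera(n); cv2.imwrite(f'pics/{tag}.png',im); np.save(f'pics/{tag}.npy',d); return im,d
def pts(n,d):
    c=camera_info(n); v,u=np.mgrid[:384,:512]
    P=np.stack([(u-c['cx'])/c['fx']*d,(v-c['cy'])/c['fy']*d,d,np.ones_like(d)],-1)
    return (P@np.array(c['extrinsics']).T)[...,:3]
E
python3 - <<'E'
from h import *
for n in('scene','top'):
    im,d=grab(n,n+'0'); P=pts(n,d)
    print(n,np.round(camera_info(n)['extrinsics'],3).tolist(),camera_info(n)['fx'],(d>0).mean())
o=get_obs();print(o)
E
```

```text
scene [[-0.598, -0.373, 0.709, -0.268], [-0.801, 0.295, -0.52, 0.578], [-0.015, -0.88, -0.475, 0.662], [0.0, 0.0, 0.0, 1.0]] 428.92487131191535 0.9856821695963541
top [[-0.02, -0.984, 0.18, 0.357], [-1.0, 0.021, 0.005, -0.028], [-0.008, -0.179, -0.984, 1.222], [0.0, 0.0, 0.0, 1.0]] 498.99868646647025 0.9958902994791666
{'time_s': 0.1, 'qpos': array([-1.28759852e+00,  3.00423571e-01,  1.52149167e+00,  1.03195555e-05,
        1.32069755e+00, -6.66013376e-02]), 'joint_vel': array([ 1.49392467e-03, -1.87729912e-03,  4.31328732e-04,  2.65410701e-04,
        1.69554696e-03,  6.69071338e-05]), 'tau': array([-1.60648860e-04, -5.32641327e+01, -3.53287303e+01,  7.08532822e-02,
        2.34265690e-02, -5.53447967e-05]), 'ee_pos': array([ 0.18843026, -0.51649143,  0.21895021]), 'eef_rot': array([-1.64719588,  1.56977614,  1.84419337]), 'force': array([-0.38832868,  0.20088399, -0.2712912 ]), 'moment': array([-0.02708813,  0.03148429, -0.0074395 ]), 'grip_width': 0.0938771103639762}
```

View pics/top0.png

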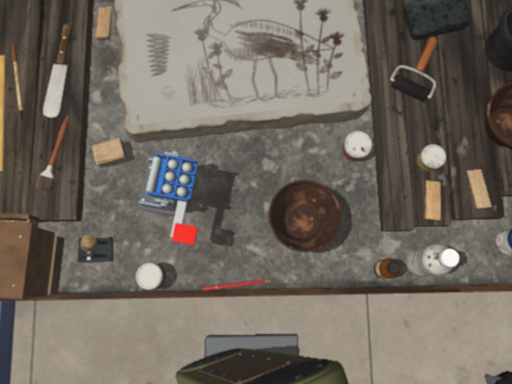

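View pics/scene0.png

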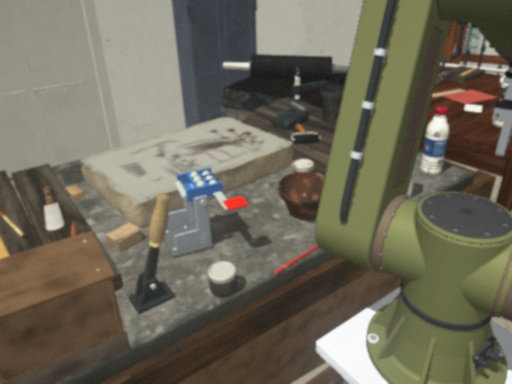

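The top view shows the tray at (175,178) with its lip facing right, the paddle at (184,234), the bowl at (305,216), one white-lidded jar at (150,277) and another at (357,145). Next I measure them.

```bash
cat >> h.py <<'E'
def measure(im,d,bowlbox):
    P=pts('top',d); h=cv2.cvtColor(im,cv2.COLOR_BGR2HSV)
    v,u=np.mgrid[:384,:512]
    box=lambda a:(u>=a[0])&(u<=a[2])&(v>=a[1])&(v<=a[3])
    red=((h[...,0]<8)|(h[...,0]>172))&(h[...,1]>170)&(h[...,2]>120)&box((150,200,220,260))&(P[...,2]>.05)
    pd=P[red]; 
    print('paddle n',red.sum(),pd.mean(0).round(4),'minrect',cv2.minAreaRect((pd[:,:2]*1000).astype(np.float32)))
    bl=(h[...,0]>95)&(h[...,0]<125)&(h[...,1]>130)&box((130,140,215,225))&(P[...,2]>.14)
    tb=P[bl]; print('tray n',bl.sum(),tb.mean(0).round(4),tb[:,2].max(),cv2.minAreaRect((tb[:,:2]*1000).astype(np.float32)))
    # bowl rim: highest points in box
    m=box(bowlbox)&(P[...,2]>.078)&(P[...,2]<.1)&(h[...,1]>60)
    r=P[m]; c,rad=cv2.minEnclosingCircle((r[:,:2]*1000).astype(np.float32)); A=np.c_[2*r[:,:2],np.ones(len(r))]
    s=np.linalg.lstsq(A,(r[:,:2]**2).sum(1),rcond=None)[0]
    print('bowl n',m.sum(),'enc',c,rad,'fit',s[:2].round(4),np.sqrt(s[2]+s[:2]@s[:2]).round(4),'z',np.percentile(r[:,2],[5,50,95]).round(3))
    return P
E
python3 - <<'E'
from h import *
im=cv2.imread('pics/top0.png');d=np.load('pics/top0.npy')
P=measure(im,d,(255,170,355,262))
for n,(a,b) in dict(jar=(150,277),wh=(357,145),peg=(88,241),slab=(230,125),wood=(108,152),bottle=(388,268)).items(): print(n,P[b,a].round(3))
big=cv2.resize(im[130:300,70:360],None,fx=2.7,fy=2.7,interpolation=cv2.INTER_CUBIC);cv2.imwrite('pics/crop0.png',big)
E
```

```text
paddle n 385 [0.4687 0.126  0.1531] minrect ((429.9573974609375, 54.949310302734375), (215.9489288330078, 47.62889099121094), 61.00579071044922)
tray n 872 [0.5901 0.1474 0.1645] 1.222159019019302 ((517.0814819335938, 65.8812255859375), (351.7080993652344, 119.54615783691406), 49.11659622192383)
bowl n 453 enc (513.1865844726562, -139.45248413085938) 83.9021987915039 fit [ 0.5124 -0.1392] 0.0806 z [0.079 0.083 0.09 ]
jar [0.38  0.22  0.053]
wh [ 0.689 -0.279  0.042]
peg [0.449 0.303 0.244]
slab [0.738 0.03  0.068]
wood [0.686 0.332 0.038]
bottle [ 0.389 -0.318  0.106]
```

View pics/crop0.png

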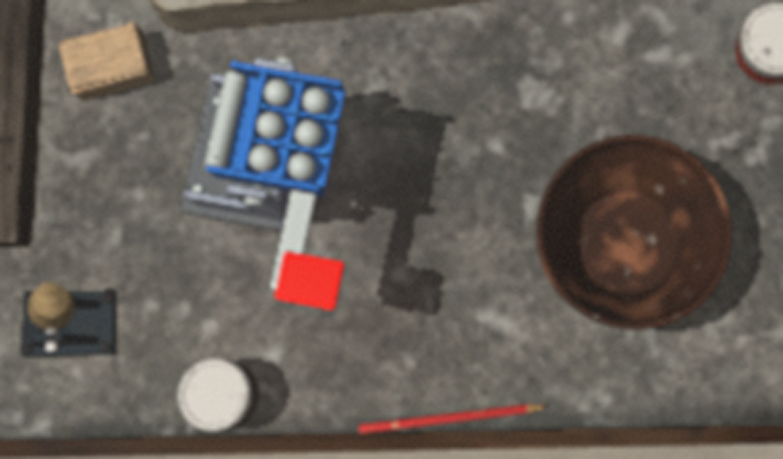

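```bash
cat >> h.py <<'E'
def ray(px,z,n='top'):
    c=camera_info(n);E=np.array(c['extrinsics']);px=np.atleast_2d(px).astype(float)
    r=np.c_[(px[:,0]-c['cx'])/c['fx'],(px[:,1]-c['cy'])/c['fy'],np.ones(len(px))]@E[:3,:3].T
    return E[:3,3]+r*((z-E[2,3])/r[:,2])[:,None]
E
python3 - <<'E'
from h import *
im=cv2.imread('pics/top0.png');h=cv2.cvtColor(im,cv2.COLOR_BGR2HSV)
red=(((h[...,0]<8)|(h[...,0]>172))&(h[...,1]>150)&(h[...,2]>100)).astype(np.uint8);red[:200]=0;red[260:]=0;red[:,:150]=0;red[:,220:]=0
v,u=np.nonzero(red);p=ray(np.c_[u,v],.151)[:,:2]
print('paddle',p.mean(0),cv2.minAreaRect((p*1000).astype(np.float32)))
b=np.array([(316,100),(308,132),(301,166),(277,93),(269,125),(262,158)])/2.7+[70,130]
B=ray(b,.162)[:,:2];print(B.round(4))
y=(B[2]-B[0])+(B[5]-B[3]);x=(B[3:]-B[:3]).sum(0)
print('stand y',np.degrees(np.arctan2(y[1],y[0])),'x',np.degrees(np.arctan2(x[1],x[0])))
mb=((h[...,0]>95)&(h[...,0]<125)&(h[...,1]>130)).astype(np.uint8);mb[:140]=0;mb[225:]=0;mb[:,:143]=0;mb[:,215:]=0
v,u=np.nonzero(mb);q=ray(np.c_[u,v],.165)[:,:2];print('tray',cv2.minAreaRect((q*1000).astype(np.float32)))
E
```

```text
paddle [0.4690364  0.12650041] ((469.3079528808594, 126.554931640625), (48.23833465576172, 39.56035232543945), 78.2917251586914)
[[0.6136 0.1198]
 [0.5873 0.1262]
 [0.5595 0.1316]
 [0.6201 0.1514]
 [0.5937 0.1577]
 [0.5667 0.163 ]]
stand y 167.73265429682831 x 77.96600588147842
tray ((591.6516723632812, 150.88442993164062), (94.09122467041016, 93.28467559814453), 78.18962097167969)
```

```bash
cat >> h.py <<'E'
from scipy.spatial.transform import Rotation as Ro
ex=np.array([.207,.978,0]);ey=np.array([-.978,.207,0]);O=np.array([.595,.1662,0])
def plan(target=None):
    o=get_obs();R=Ro.from_euler('xyz',o['eef_rot']).as_matrix()
    print('t',round(o['time_s'],2),'tcp',o['ee_pos'].round(4),'F',o['force'].round(1),'w',round(o['grip_width'],4),'q',o['qpos'].round(2))
    print('tool axes (cols)',R.round(3).tolist())
    a=np.arctan2(-ex@R[:,2]*1,ex@R[:,1]) # toolturn angle: tool y -> ex
    y=R[:,1];z=R[:,2]; a=np.arctan2(ex@z,ex@y); a=(a+np.pi/2)%np.pi-np.pi/2
    print('spin to align y with +-ex',round(a,3))
    if target is not None: print('shift mm',(R.T@(np.array(target)-o['ee_pos'])*1000).round(1))
E
python3 - <<'E'
from h import *
plan([.4972,-.2124,.14])
E
```

```text
t 0.1 tcp [ 0.1884 -0.5165  0.219 ] F [-0.4  0.2 -0.3] w 0.0939 q [-1.29  0.3   1.52  0.    1.32 -0.07]
tool axes (cols) [[-0.0, 0.343, -0.939], [0.001, -0.939, -0.343], [-1.0, -0.001, -0.0]]
spin to align y with +-ex 0.558
shift mm [  79.2 -179.8 -394.3]
```

```bash
python3 - <<'E'
from h import *
P=pts('top',np.load('pics/top0.npy'));print(P[235:280,370:470,2].max(), P[258,448])
E
```

```text
1.222159019019302 [ 0.40311512 -0.41306824  0.20789073]
```

```bash
python3 -m handwheel '[[[-15,-20,-40],0.1,-1],[[-30,-40,-85],0.22,-1],[[-30,-60,-130],0.34,-1],[[-30,-80,-175],0.46,-1],[[-30,-100,-220],0.558,-1]]' 40; python3 -c "
from h import *
plan([.4972,-.2124,.14])"
```

```text
time_s: 0.6
ee_pos: [0.3619, -0.3455, 0.249]
eef_rot: [-1.06, 1.57, 1.869]
force: [0.5, -0.9, -0.4]
grip_width: 0.0939
t 0.6 tcp [ 0.3619 -0.3455  0.249 ] F [ 0.5 -0.9 -0.4] w 0.0939 q [-0.84  0.17  1.62  0.    1.36  0.95]
tool axes (cols) [[-0.0, -0.212, -0.977], [0.001, -0.977, 0.212], [-1.0, -0.001, 0.001]]
spin to align y with +-ex -0.005
shift mm [ 109.1 -158.6 -104.2]
```

```bash
python3 -m handwheel '[[[0,-40,-28],0,-1],[[10,-80,-55],0,-1],[[50,-120,-80],0,-1],[[90,-158,-104],0,-1],[[109,-158,-104],0,-1]]'; python3 -m handwheel '[[[0,0,0],0,-1],[[0,0,0],0,-1],[[0,0,0],0,-1],[[0,0,0],0,-1],[[0,0,0],0,-1]]';python3 - <<'E'
from h import *
plan([.4972,-.2124,.071])
im,d=grab('top','t1')
measure(im,d,(255,170,355,262))
cv2.imwrite('pics/c1.png',cv2.resize(im[130:300,220:440],None,fx=3,fy=3))
E
```

```text
time_s: 1.1
ee_pos: [0.4984, -0.2106, 0.1388]
eef_rot: [-1.294, 1.57, 1.636]
force: [0.4, -0.6, -0.4]
grip_width: 0.0942
time_s: 1.6
ee_pos: [0.4983, -0.2114, 0.14]
eef_rot: [-2.708, 1.569, 0.222]
force: [-0.8, -0.2, -0.1]
grip_width: 0.0936
t 1.6 tcp [ 0.4983 -0.2114  0.14  ] F [-0.8 -0.2 -0.1] w 0.0936 q [-0.47  0.36  1.64  0.    1.14  1.31]
tool axes (cols) [[0.002, -0.211, -0.978], [0.0, -0.978, 0.211], [-1.0, -0.001, -0.001]]
spin to align y with +-ex -0.004
shift mm [69.   1.2  1. ]
paddle n 385 [0.4684 0.1257 0.1559] minrect ((430.01373291015625, 55.02850341796875), (216.14205932617188, 47.650760650634766), 61.00579071044922)
tray n 860 [0.5905 0.1477 0.1623] 1.222159019019302 ((516.597900390625, 65.50485229492188), (350.5059814453125, 119.30769348144531), 49.11659240722656)
bowl n 258 enc (513.8722534179688, -138.82638549804688) 83.23457336425781 fit [ 0.5123 -0.1394] 0.0806 z [0.079 0.084 0.09 ]
```

View pics/c1.png

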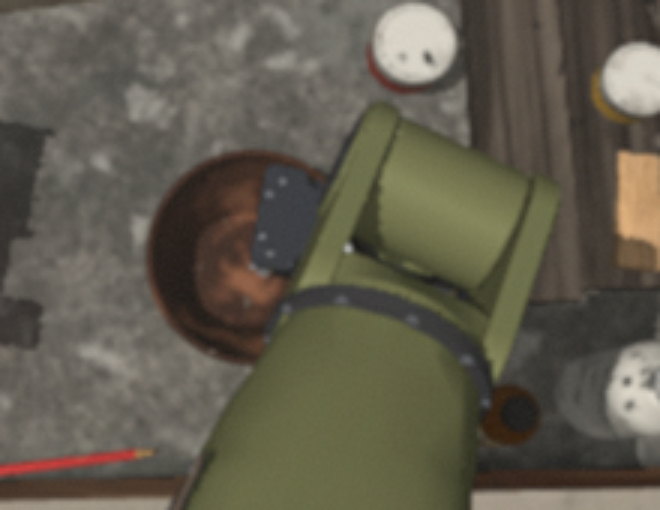

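The gripper is over the bowl's right rim, around (300,200) in the crop. Descend and grip.

```bash
python3 -m handwheel '[[[25,0,0],0,-1],[[50,0,0],0,-1],[[67,0,0],0,-1],[[67,0,0],0,-1],[[67,0,0],0,-1]]' 45;  python3 -m handwheel '[[[0,0,0],0,1],[[0,0,0],0,1],[[0,0,0],0,1],[[0,0,0],0,1],[[0,0,0],0,1]]' 45; python3 -m handwheel '[[[0,0,0],0,1],[[0,0,0],0,1],[[0,0,0],0,1],[[0,0,0],0,1],[[0,0,0],0,1]]' 45
```

```text
time_s: 2.15
ee_pos: [0.4986, -0.2115, 0.0735]
eef_rot: [-2.731, 1.569, 0.198]
force: [-0.1, -0.3, -0.0]
grip_width: 0.0938
time_s: 2.65
ee_pos: [0.4986, -0.2115, 0.0736]
eef_rot: [-2.799, 1.569, 0.13]
force: [0.3, 0.1, -0.5]
grip_width: 0.0574
time_s: 3.15
ee_pos: [0.4986, -0.2116, 0.0737]
eef_rot: [-2.869, 1.569, 0.06]
force: [-5.1, -2.7, 8.6]
grip_width: 0.0176
```

```bash
python3 -m handwheel '[[[0,0,0],0,1],[[0,0,0],0,1],[[0,0,0],0,1],[[0,0,0],0,1],[[0,0,0],0,1]]' 45; python3 -m handwheel '[[[-3,0,0],0,1],[[-6,0,0],0,1],[[-10,0,0],0,1],[[-14,0,0],0,1],[[-14,0,0],0,1]]'
python3 - <<'E'
from h import *
plan(O-.107*ex+[.4986-.5128,-.2115+.139,.087])
im,d=grab('top','t2');measure(im,d,(255,170,355,262))
grab('scene','s2')
E
```

```text
time_s: 3.65
ee_pos: [0.4983, -0.2117, 0.074]
eef_rot: [-2.813, 1.57, 0.117]
force: [-5.0, -0.5, 6.0]
grip_width: 0.0168
time_s: 4.15
ee_pos: [0.4987, -0.2119, 0.0887]
eef_rot: [3.094, 1.569, -0.259]
force: [-1.2, -0.1, 2.2]
grip_width: 0.0133
t 4.15 tcp [ 0.4987 -0.2119  0.0887] F [-1.2 -0.1  2.2] w 0.0133 q [-0.47  0.43  1.68  0.    1.04  1.31]
tool axes (cols) [[0.002, -0.21, -0.978], [-0.001, -0.978, 0.21], [-1.0, 0.0, -0.002]]
spin to align y with +-ex -0.003
shift mm [   1.7 -209.1  -16.4]
paddle n 384 [0.4676 0.1245 0.1643] minrect ((430.0503234863281, 54.909393310546875), (215.9691925048828, 47.830230712890625), 61.00579071044922)
tray n 867 [0.5904 0.1478 0.1635] 1.222159019019302 ((516.5797729492188, 65.58689880371094), (350.6063232421875, 119.17288970947266), 49.11659622192383)
bowl n 251 enc (520.4421997070312, -140.38754272460938) 83.54884338378906 fit [ 0.5201 -0.1386] 0.08 z [0.079 0.086 0.095]
```

View pics/s2.png

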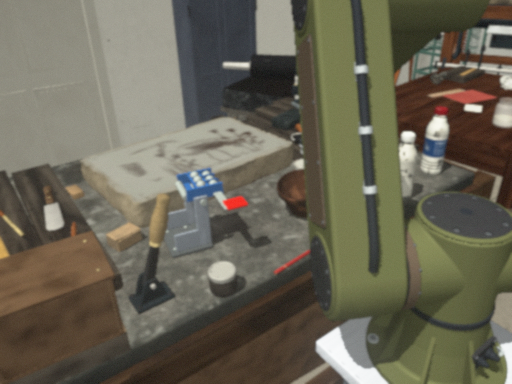

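```bash
python3 - <<'E'
from h import *
for t in('t1','t2'):
    im=cv2.imread(f'pics/{t}.png');P=pts('top',np.load(f'pics/{t}.npy'))
    c=np.array([.5124,-.139]);q=P[165:265,255:345].reshape(-1,3);dd=q[:,:2]-c;r=np.hypot(*dd.T);a=np.degrees(np.arctan2(dd[:,1],dd[:,0]))
    for k in range(-180,180,30):
        s=q[(a>=k)&(a<k+30)&(r<.1)&(q[:,2]>.06)&(q[:,2]<.12)]
        if len(s)>5: 
            top=s[np.argsort(s[:,2])[-8:]];print(t,k,len(s),top.mean(0).round(3))
cv2.imwrite('pics/c2.png',np.hstack([cv2.resize(cv2.imread(f'pics/{t}.png')[155:275,245:375],None,fx=3,fy=3) for t in('t1','t2')]))
E
```

```text
t1 -60 25 [ 0.576 -0.188  0.085]
t1 -30 89 [ 0.591 -0.153  0.089]
t1 0 123 [ 0.59  -0.12   0.091]
t1 30 101 [ 0.574 -0.089  0.09 ]
t1 60 85 [ 0.538 -0.064  0.085]
t1 90 73 [ 0.49  -0.062  0.085]
t1 120 64 [ 0.447 -0.091  0.086]
t1 150 72 [ 0.434 -0.123  0.089]
t2 -60 68 [ 0.583 -0.189  0.094]
t2 -30 163 [ 0.593 -0.168  0.093]
t2 0 141 [ 0.598 -0.126  0.091]
t2 30 109 [ 0.582 -0.088  0.085]
t2 60 75 [ 0.541 -0.062  0.08 ]
t2 90 69 [ 0.483 -0.068  0.081]
t2 120 76 [ 0.452 -0.095  0.089]
t2 150 79 [ 0.44  -0.129  0.096]
```

View pics/c2.png

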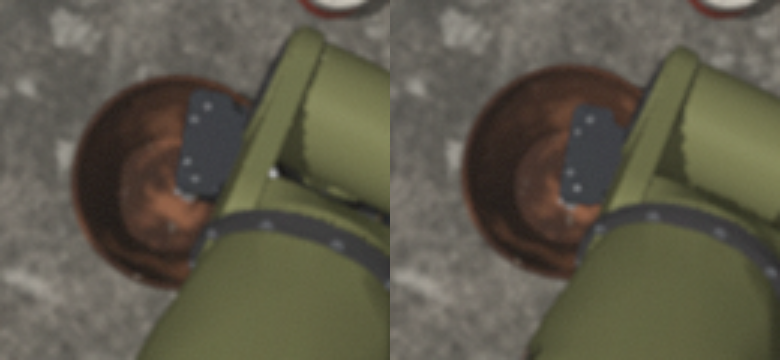

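The bowl tilted and slipped a little when lifted: the rim on the grip side came up, and the bowl shifted about 8 mm in +x. I'll set it down, re-centre, regrip and slide it flat along the worktop, since the travel is nearly all along the jaw axis.

```bash
python3 -m handwheel '[[[4,0,0],0,1],[[8,0,0],0,1],[[12,0,0],0,1],[[15,0,0],0,1],[[15,0,0],0,1]]' 20; python3 -m handwheel '[[[0,0,0],0,-0.2],[[0,0,0],0,-0.2],[[0,0,0],0,-0.2],[[0,0,0],0,-0.2],[[0,0,0],0,-0.2]]';
python3 - <<'E'
from h import *
im,d=grab('top','t3');measure(im,d,(255,170,355,262));P=pts('top',d)
c=np.array([.517,-.139]);q=P[165:265,255:345].reshape(-1,3);dd=q[:,:2]-c;r=np.hypot(*dd.T);a=np.degrees(np.arctan2(dd[:,1],dd[:,0]))
for k in range(-60,180,30):
    s=q[(a>=k)&(a<k+30)&(r<.1)&(q[:,2]>.06)&(q[:,2]<.12)]
    if len(s)>5:print(k,s[np.argsort(s[:,2])[-8:]].mean(0).round(3))
plan()
E
```

```text
time_s: 4.75
ee_pos: [0.4989, -0.2131, 0.0743]
eef_rot: [2.712, 1.567, -0.642]
force: [-5.0, -4.6, 13.6]
grip_width: 0.0165
time_s: 5.25
ee_pos: [0.4988, -0.213, 0.0741]
eef_rot: [2.7, 1.567, -0.654]
force: [-0.1, -0.1, -0.1]
grip_width: 0.0529
paddle n 385 [0.469  0.1264 0.1504] minrect ((469.5298156738281, 127.11128234863281), (47.49976348876953, 38.43712615966797), 77.260009765625)
tray n 873 [0.5897 0.1473 0.167 ] 1.222159019019302 ((516.6842651367188, 65.5068359375), (350.6220703125, 119.43572235107422), 49.11659622192383)
bowl n 254 enc (522.2262573242188, -140.51251220703125) 83.11758422851562 fit [ 0.5203 -0.1413] 0.0804 z [0.079 0.084 0.089]
-60 [ 0.586 -0.187  0.087]
-30 [ 0.599 -0.156  0.089]
0 [ 0.597 -0.12   0.09 ]
30 [ 0.582 -0.09   0.089]
60 [ 0.544 -0.065  0.085]
90 [ 0.49  -0.067  0.084]
120 [ 0.459 -0.089  0.087]
150 [ 0.442 -0.124  0.088]
t 5.3 tcp [ 0.4989 -0.213   0.0741] F [-0.8 -0.2  1. ] w 0.055 q [-0.47  0.45  1.69 -0.    1.01  1.31]
tool axes (cols) [[0.003, -0.211, -0.978], [-0.002, -0.978, 0.211], [-1.0, 0.002, -0.004]]
spin to align y with +-ex -0.004
```

```bash
python3 -m handwheel '[[[0,0,-4],0,-0.2],[[0,0,-7],0,-0.2],[[0,0,-7],0,0.3],[[0,0,-7],0,1],[[0,0,-7],0,1]]' 25; python3 -m handwheel '[[[0,0,0],0,1],[[0,0,0],0,1],[[0,0,0],0,1],[[0,0,0],0,1],[[0,0,0],0,1]]'; python3 -m handwheel '[[[0,-3,0],0,1],[[0,-8,0],0,1],[[0,-15,0],0,1],[[0,-22,0],0,1],[[0,-28,0],0,1]]'
python3 - <<'E'
from h import *
plan()
im,d=grab('top','t4');measure(im,d,(245,165,340,262))
E
```

```text
time_s: 5.8
ee_pos: [0.5057, -0.2145, 0.0741]
eef_rot: [2.696, 1.567, -0.658]
force: [0.9, 0.7, 0.6]
grip_width: 0.0356
time_s: 6.3
ee_pos: [0.5056, -0.2145, 0.0742]
eef_rot: [2.664, 1.567, -0.69]
force: [-2.2, -1.3, 3.7]
grip_width: 0.018
time_s: 6.8
ee_pos: [0.5118, -0.1865, 0.0743]
eef_rot: [2.697, 1.566, -0.657]
force: [0.1, -4.8, 4.3]
grip_width: 0.0182
t 6.8 tcp [ 0.5118 -0.1865  0.0743] F [ 0.1 -4.8  4.3] w 0.0182 q [-0.42  0.45  1.68 -0.    1.01  1.37]
tool axes (cols) [[0.003, -0.21, -0.978], [-0.003, -0.978, 0.21], [-1.0, 0.002, -0.004]]
spin to align y with +-ex -0.003
paddle n 386 [0.4688 0.1261 0.1531] minrect ((429.9914245605469, 54.93506622314453), (215.95701599121094, 47.7022705078125), 61.00578689575195)
tray n 869 [0.589  0.147  0.1684] 1.222159019019302 ((516.7173461914062, 65.33108520507812), (350.39959716796875, 119.71580505371094), 49.11659622192383)
bowl n 231 enc (529.9220581054688, -113.48714447021484) 83.06409454345703 fit [ 0.5286 -0.1148] 0.0803 z [0.079 0.085 0.09 ]
```

```bash
python3 -m handwheel '[[[0,-10,0],0,1],[[0,-28,-1],0,1],[[0,-48,-2],0,1],[[0,-66,-3],0,1],[[0,-84,-3],0,1]]'; python3 -m handwheel '[[[0,-18,-1],0,1],[[0,-36,-2],0,1],[[0,-52,-3],0,1],[[0,-64,-3],0,1],[[0,-68,-3],0,1]]'
python3 - <<'E'
from h import *
plan()
im,d=grab('top','t5');measure(im,d,(205,150,290,245))
cv2.imwrite('pics/c5.png',cv2.resize(im[120:290,120:340],None,fx=3,fy=3))
E
```

```text
time_s: 7.35
ee_pos: [0.5327, -0.1035, 0.0743]
eef_rot: [2.733, 1.566, -0.62]
force: [-0.8, -4.7, 5.7]
grip_width: 0.0177
time_s: 7.85
ee_pos: [0.5501, -0.0365, 0.0742]
eef_rot: [2.738, 1.566, -0.614]
force: [-2.3, -5.5, 5.9]
grip_width: 0.018
t 7.85 tcp [ 0.5501 -0.0365  0.0742] F [-2.3 -5.5  5.9] w 0.018 q [-0.13  0.46  1.66 -0.    1.01  1.65]
tool axes (cols) [[0.004, -0.209, -0.978], [-0.003, -0.978, 0.209], [-1.0, 0.002, -0.004]]
spin to align y with +-ex -0.002
paddle n 386 [0.4687 0.1259 0.1531] minrect ((429.986328125, 55.064781188964844), (216.17897033691406, 47.56761932373047), 61.00579071044922)
tray n 864 [0.5899 0.1475 0.1646] 1.222159019019302 ((516.8109130859375, 65.52749633789062), (350.8189697265625, 119.60009002685547), 49.11659622192383)
bowl n 72 enc (571.000244140625, 48.99677658081055) 82.4473648071289 fit [0.5674 0.0338] 0.0808 z [0.08  0.085 0.089]
```

View pics/c5.png

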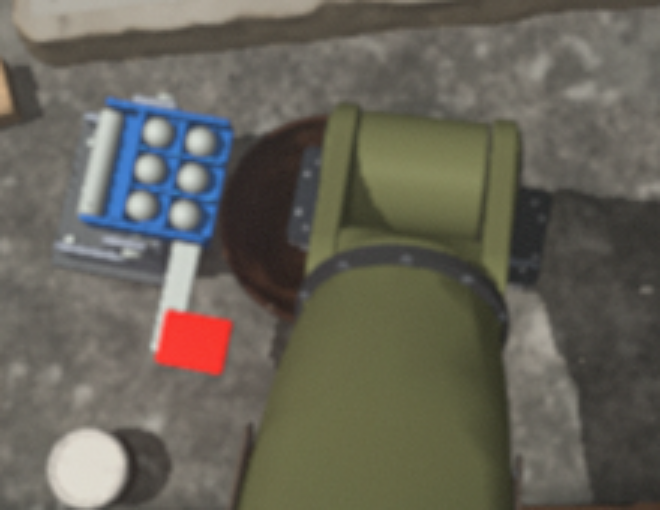

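```bash
python3 -m handwheel '[[[0,-6,0],0,1],[[0,-13,0],0,1],[[0,-20,0],0,1],[[0,-26,0],0,1],[[0,-26,0],0,1]]'; python3 -m handwheel '[[[0,0,0],0,-0.1],[[0,0,0],0,-0.1],[[0,0,0],0,-0.1],[[-20,0,0],0,-0.1],[[-60,0,0],0,-0.1]]'; python3 -m handwheel '[[[-30,15,0],0,-0.1],[[-60,45,0],0,-0.1],[[-80,90,0],0,-0.1],[[-80,130,0],0,-0.1],[[-80,170,0],0,-0.1]]'
python3 - <<'E'
from h import *
plan([.469,.1265,.25])
im,d=grab('top','t6');measure(im,d,(190,140,290,245))
cv2.imwrite('pics/c6.png',cv2.resize(im[120:290,120:340],None,fx=3,fy=3))
E
```

```text
time_s: 8.4
ee_pos: [0.5556, -0.01, 0.0742]
eef_rot: [2.938, 1.567, -0.414]
force: [1.0, 1.5, 2.1]
grip_width: 0.0179
time_s: 8.9
ee_pos: [0.5538, -0.0099, 0.1322]
eef_rot: [0.705, 1.568, -2.647]
force: [0.7, 0.2, 0.6]
grip_width: 0.0511
time_s: 9.4
ee_pos: [0.518, -0.1776, 0.213]
eef_rot: [1.118, 1.569, -2.233]
force: [0.3, -0.0, 0.3]
grip_width: 0.0516
t 9.4 tcp [ 0.518  -0.1776  0.213 ] F [ 0.3 -0.   0.3] w 0.0516 q [-0.4   0.3   1.54 -0.    1.31  1.38]
tool axes (cols) [[-0.001, -0.208, -0.978], [-0.002, -0.978, 0.208], [-1.0, 0.002, 0.001]]
spin to align y with +-ex -0.001
shift mm [ -37.4 -287.2  111.4]
paddle n 386 [0.4687 0.126  0.1532] minrect ((429.9562072753906, 54.8587646484375), (215.7893829345703, 47.71465301513672), 61.00579071044922)
tray n 864 [0.5905 0.1474 0.1636] 1.222159019019302 ((516.802734375, 65.311767578125), (350.48211669921875, 119.87015533447266), 49.11658477783203)
bowl n 332 enc (574.5025634765625, 59.13787078857422) 83.88288879394531 fit [0.5731 0.0607] 0.0804 z [0.079 0.085 0.09 ]
```

View pics/c6.png

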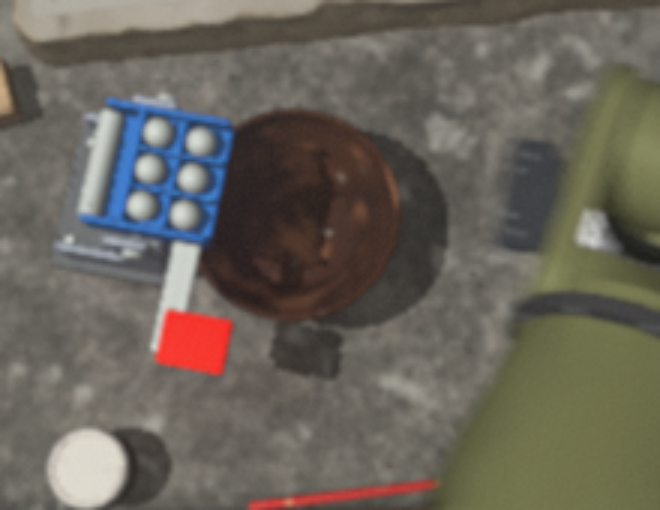

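The bowl stands under the lip, with the front balls at about (200,140), (194,178) and (187,213) in the crop, all six balls in place. Next I move above the paddle with closed fingers.

```bash
python3 -m handwheel '[[[-10,-30,12],0,1],[[-20,-70,27],0,1],[[-30,-110,43],0,1],[[-37,-150,58],0,1],[[-37,-190,74],0,1]]' 20; python3 -m handwheel '[[[0,-35,14],0,1],[[0,-65,25],0,1],[[0,-97,37],0,1],[[0,-97,37],0,1],[[0,-97,37],0,1]]'
python3 -m handwheel '[[[15,0,0],0,1],[[45,0,0],0,1],[[68,0,0],0,1],[[68,0,0],0,1],[[68,0,0],0,1]]'
python3 - <<'E'
from h import *
plan([.469,.1265,.167])
im,d=grab('top','t7');s,_=grab('scene','s7')
cv2.imwrite('pics/c7.png',np.hstack([cv2.resize(im[120:270,120:280],(480,450)),cv2.resize(s[140:260,150:250],(320,384))[:450] if 0 else cv2.copyMakeBorder(cv2.resize(s[150:270,155:255],(320,384)),0,66,0,0,cv2.BORDER_CONSTANT)]))
E
```

```text
time_s: 9.95
ee_pos: [0.4844, 0.0208, 0.25]
eef_rot: [1.407, 1.568, -1.948]
force: [0.7, 1.2, -0.3]
grip_width: 0.0151
time_s: 10.45
ee_pos: [0.4686, 0.1236, 0.2496]
eef_rot: [1.332, 1.568, -2.021]
force: [0.0, 0.1, -0.5]
grip_width: 0.0002
time_s: 10.95
ee_pos: [0.4688, 0.1227, 0.1822]
eef_rot: [1.337, 1.568, -2.017]
force: [-0.2, -0.6, -0.0]
grip_width: 0.0009
t 10.95 tcp [0.4688 0.1227 0.1822] F [-0.2 -0.6 -0. ] w 0.0009 q [ 0.18  0.19  1.75 -0.    1.21  1.97]
tool axes (cols) [[-0.001, -0.212, -0.977], [-0.003, -0.977, 0.212], [-1.0, 0.003, 0.001]]
spin to align y with +-ex -0.005
shift mm [15.2 -3.8  0.6]
```

View pics/c7.png

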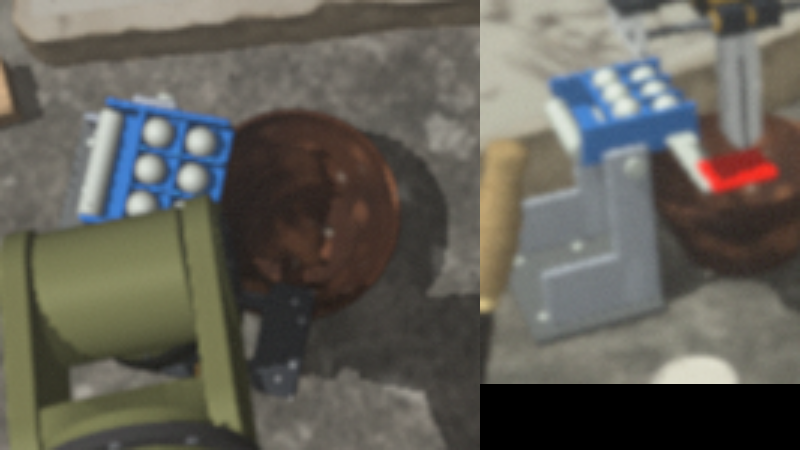

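The fingertips are closed above the paddle, about 17 mm up (scene crop: fingers at (740,130), paddle at (738,170)). I start the press gently.

```bash
python3 -m handwheel '[[[8,0,0],0,1],[[15,0,0],0,1],[[20,0,0],0,1],[[25,0,0],0,1],[[29,0,0],0,1]]'; python3 -m handwheel '[[[2,0,0],0,1],[[4,0,0],0,1],[[5,0,0],0,1],[[5,0,0],0,1],[[5,0,0],0,1]]'
cat > look.py <<'E'
from h import *
import sys
t=sys.argv[1];plan();im,d=grab('top','t'+t);s,_=grab('scene','s'+t)
cv2.imwrite(f'pics/c{t}.png',np.hstack([cv2.resize(im[120:270,120:280],(480,450)),cv2.copyMakeBorder(cv2.resize(s[150:270,155:255],(320,384)),0,66,0,0,cv2.BORDER_CONSTANT)]))
h=cv2.cvtColor(s,cv2.COLOR_BGR2HSV)
def balls(im,b):
    x0,y0,x1,y1=b;g=cv2.cvtColor(im[y0:y1,x0:x1],cv2.COLOR_BGR2HSV);m=((g[...,1]<60)&(g[...,2]>140)).astype(np.uint8)
    n,_,st,c=cv2.connectedComponentsWithStats(m);return [(*(c[i]+[x0,y0]).round(0).astype(int).tolist(),int(st[i,4])) for i in range(1,n) if st[i,4]>5]
print('scene tray',balls(s,(178,165,225,200)));print('top tray+bowl',balls(im,(150,150,255,230)))
E
python3 look.py 8
```

```text
time_s: 11.55
ee_pos: [0.4692, 0.1224, 0.1538]
eef_rot: [1.928, 1.567, -1.426]
force: [-2.8, -6.4, 5.7]
grip_width: 0.0002
time_s: 12.05
ee_pos: [0.4692, 0.1223, 0.1488]
eef_rot: [1.907, 1.567, -1.448]
force: [-1.9, -5.6, 4.5]
grip_width: 0.0007
t 12.05 tcp [0.4692 0.1223 0.1488] F [-1.9 -5.6  4.5] w 0.0007 q [ 0.18  0.23  1.78 -0.    1.13  1.97]
tool axes (cols) [[0.0, -0.211, -0.977], [-0.004, -0.977, 0.211], [-1.0, 0.004, -0.001]]
spin to align y with +-ex -0.004
scene tray [(195, 176, 532), (200, 197, 38), (218, 197, 36)]
top tray+bowl [(172, 153, 45), (154, 171, 213), (175, 164, 54), (172, 176, 53), (209, 176, 39), (170, 189, 56), (206, 187, 37), (204, 199, 42)]
```

View pics/c8.png

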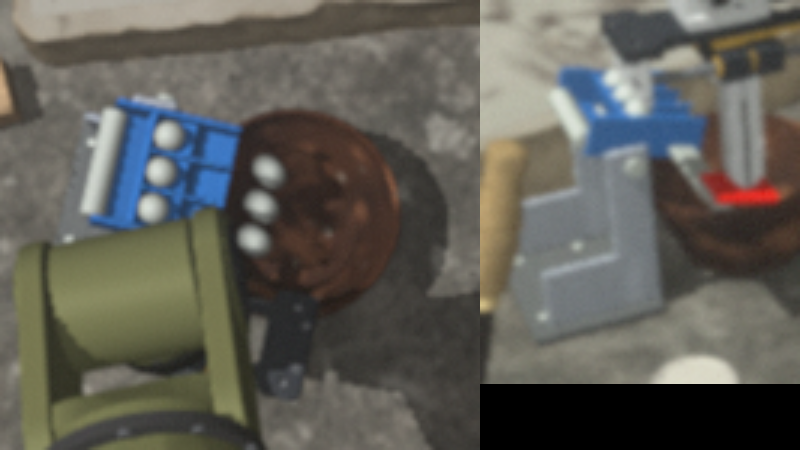

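All three front balls were caught in mid-air above the bowl, at (268,170), (260,205) and (253,240), while the three rear balls are still in the tray. I hold briefly, then release slowly.

```bash
python3 -m handwheel '[[[0,0,0],0,1],[[0,0,0],0,1],[[-2,0,0],0,1],[[-5,0,0],0,1],[[-8,0,0],0,1]]'; python3 -m handwheel '[[[-3,0,0],0,1],[[-7,0,0],0,1],[[-15,0,0],0,1],[[-40,0,0],0,1],[[-80,0,0],0,1]]'; python3 -m handwheel '[[[-20,30,0],0,1],[[-20,75,0],0,1],[[-20,120,0],0,1],[[-20,165,0],0,1],[[-20,210,0],0,1]]';  python3 -m handwheel '[[[0,30,0],0,1],[[0,60,0],0,1],[[0,60,0],0,1],[[0,60,0],0,1],[[0,60,0],0,1]]'; python3 look.py 9; python3 - <<'E'
from h import *
im=cv2.imread('pics/t9.png');measure(im,np.load('pics/t9.npy'),(190,140,290,245))
s=cv2.imread('pics/s9.png')
cv2.imwrite('pics/f.png',np.hstack([cv2.resize(im[110:310,120:380],(520,400)),cv2.resize(s[150:290,150:240],(257,400))]))
E
```

```text
time_s: 12.65
ee_pos: [0.4692, 0.1226, 0.1572]
eef_rot: [1.992, 1.568, -1.362]
force: [0.0, 0.1, 1.9]
grip_width: 0.0004
time_s: 13.15
ee_pos: [0.4682, 0.1227, 0.2368]
eef_rot: [1.091, 1.566, -2.263]
force: [-0.1, 0.3, 0.3]
grip_width: 0.0004
time_s: 13.65
ee_pos: [0.4232, -0.084, 0.2584]
eef_rot: [1.202, 1.566, -2.151]
force: [0.9, -0.7, 0.5]
grip_width: 0.0005
time_s: 14.15
ee_pos: [0.4107, -0.142, 0.2588]
eef_rot: [1.218, 1.566, -2.135]
force: [0.8, 0.1, -1.2]
grip_width: 0.0004
t 14.15 tcp [ 0.4107 -0.142   0.2588] F [ 0.8  0.1 -1.2] w 0.0004 q [-0.41  0.01  1.77 -0.    1.37  1.37]
tool axes (cols) [[-0.002, -0.21, -0.978], [-0.004, -0.978, 0.21], [-1.0, 0.004, 0.002]]
spin to align y with +-ex -0.003
scene tray [(199, 171, 427), (182, 190, 115), (219, 195, 82), (200, 197, 43)]
top tray+bowl [(172, 153, 42), (153, 170, 185), (171, 163, 52), (169, 176, 53), (166, 188, 54), (229, 194, 43), (159, 202, 73), (179, 213, 223)]
paddle n 385 [0.4688 0.126  0.1531] minrect ((430.025634765625, 54.91895294189453), (215.9619140625, 47.77763366699219), 61.00579071044922)
tray n 1189 [0.5895 0.1417 0.1636] 1.222159019019302 ((517.0662841796875, 65.87068176269531), (351.67230224609375, 119.53711700439453), 49.11659622192383)
bowl n 316 enc (573.8788452148438, 59.39378356933594) 82.90935516357422 fit [0.5731 0.0606] 0.0803 z [0.079 0.084 0.09 ]
```

View pics/f.png

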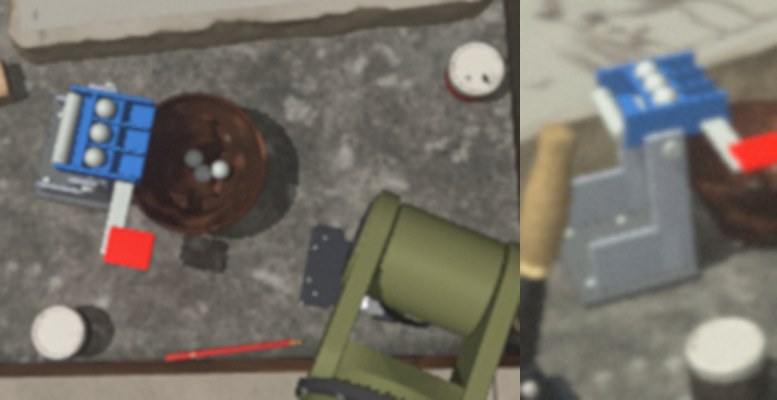

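The bowl holds three balls, at (195,158), (204,173) and (220,170). Three rear balls are in the level tray, the paddle is back at its starting height, and both jars stand where they were.

```bash
python3 -m handwheel '[[[0,0,0],0,1],[[0,0,0],0,1],[[0,0,0],0,1],[[0,0,0],0,1],[[0,0,0],0,1]]'; python3 -c "
from station import *
print(hand_in())"
```

```text
time_s: 14.75
ee_pos: [0.4108, -0.1418, 0.2587]
eef_rot: [1.219, 1.566, -2.133]
force: [0.4, 0.2, -0.3]
grip_width: 0.0005
the job is handed in; nothing more can be done
None
```

The three front balls are in the bowl, the three rear balls are still in the tray, and I handed the job in at about 14.8 s. No verdict was reported.

- **Moving the bowl:** My first grip tilted the bowl about 5 mm at the rim and shifted it about 8 mm when I tried to lift it. I set it back down, re-centred the grip and slid it flat along the worktop instead. It ended about 108 mm in front of the hinge axis, centred under the lip.
- **Pressing the paddle:** I pressed about 16 mm with closed fingertips. All three front balls rolled over the lip together, and I then let the paddle up slowly and moved clear.
- **Last checks:** In the final pictures the bowl is upright with its rim level and its position unchanged, and no balls are on the worktop. The paddle is back at its starting height and the jar and tin look unmoved. I judged those last two by eye against the first pictures and did not measure them again. None of the final checks failed or disagreed.

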